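# Line and clamp a preserve jar in the bench clamp, and keep the trigger drawn

## Task

Get the jar that stands in the blue bench clamp ready for its stuck lid: lift the cork liner blade by its yellow handle out of its wooden stand and slip it straight down between the jar and the fixed steel jaw until its foot stands on the base board, then let go of it. Then pump the orange ratchet trigger, drawing its top towards the black grip and letting it spring back, until the rubber pad has come up to the jar and its sprung plunger is pressed about halfway in (the red half of the shaft gone into the blue jaw), never to its stop, or the glass cracks. Finish while holding: keep the trigger drawn with the fingers so that the jar stays gripped; move the jaw by the trigger only, and leave the other jars, bottles, bowl and brush alone.

Things in the scene. Friction and masses are not known exactly. Their poses are not given: they have to be found in the camera images.
- clamp: Blue bench clamp, fixed to the table, on a wooden board 430 x 110 x 18 mm (x -240 to +190 mm). Origin on the table under the board, z up, x along the clamp from trigger to fixed jaw, y across. Trigger pivot: a y-line at x -120, z 78 mm. Black fixed grip behind the trigger: front face x -201 mm, 34 mm wide, up to z 172 mm. Moving jaw no higher than z 90 mm.
- jaw_face (a point): Foot of the fixed jaw's flat inner face, where it meets the board top, on the centre line (clamp x = 165 mm). The fixed jaw is 22 mm thick (away from the jar), 80 mm wide, and rises 72 mm above this point. Axes as the clamp's.
- jar: The jar to clamp: round red jar with brass lid, diameter 70, height 90 mm (lid 65 wide), 0.25 to 0.45 kg, loose, on the base board between pad and fixed jaw; origin at the centre of its underside, z up. At the start it stands 15 to 20 mm clear of the fixed jaw; the clamp slides it up against blade and jaw.
- blade: Liner blade, loose, 70 g: cork plate 8 mm thick (x), 50 wide (y), 100 high; on top a yellow handle 12 mm thick (x), 34 wide (y), from 100 to 150 mm above the foot. Origin at the centre of its foot, z up. Starts upright in the stand, foot 10 mm above the table. In the clamp it stands with its x along the clamp's x (either way round).
- stand: Dark wooden block 50 x 85 x 35 mm (x, y, z) fixed on the table with a slot 11 x 53 mm, 25 mm deep, that holds the blade; origin at the centre of its underside, axes as those of the blade in it.
- trigger_grip (a point): Middle of the orange trigger paddle where it is pushed, 65 mm from its pivot (moves with it). Paddle 12 mm thick, 26 wide (clamp y), top 88 mm from the pivot. At rest it leans 0.3 rad from upright towards the jar; fully drawn, 0.3 rad towards the black grip. Its jar side is free for the fingers.
- trigger_paddle: The orange paddle of the trigger; origin on the pivot line.
- trigger (a joint): Trigger angle, 0 at rest to 0.6 rad (rigid stop) drawn fully towards the black grip (clamp -x); springs back (4 to 5 N at the grip point). Drawing it pushes the moving jaw to the jar, 40 mm per rad (24 mm a full stroke, less up to one 8 mm tooth lost at its start); on the way back a pawl holds the jaw. Takes 5 to 17 N at the grip point.
- jaw (a joint): Travel of the moving jaw towards the jar, m, 0 fully back; ratchet teeth every 8 mm; up to 8 mm may be lost again as the trigger goes back.
- jaw_block: The blue moving jaw; origin has the clamp's place and axes at jaw = 0.
- pad_face (a point): Bottom of the V of the rubber pad, on the centre line, 40 mm above the board; the flanks of the V open by 70 degrees each from the centre line, so the 70 mm jar touches them when the jar's axis is 37 mm further on (clamp +x).
- pad: The black rubber V pad on the plunger's end, 50 mm high, about 60 mm wide.
- plunger (a joint): How far the sprung plunger is pressed into the blue jaw, m: 0 free, 0.024 at its stop; 0.8 N per mm. Its shaft shows 24 mm when free: the 12 mm next to the jaw are red, the rest steel. The jar itself starts to slide at some 2 to 4 N.
- jar_spare: Bystander: red jar with white lid, 70 x 90 mm, loose; origin under its centre.
- jar_olive: Bystander: olive-green jar with brass lid, 70 x 90 mm, loose; origin under its centre.
- bottle_sauce: Bystander: red sauce bottle, 72 x 240 mm, loose; origin under its centre.
- bottle_green: Bystander: green glass bottle, 68 x 220 mm, loose; origin under its centre.
- bowl: Bystander: white bowl, 120 x 50 mm, loose; origin under its centre.
- brush: Bystander: brush lying on the table, loose.
There are look-alikes about, which are no part of the job. What is shaped like the jar but purple or turquoise is not meant.

How it is judged (in metres and radians):
On the way, in this order (a step that is already met when the one before it is completed fails the run):
1. the blade stands on the board between jar and fixed jaw and is let go, the jar not yet pressed (z of blade in the frame of jaw_face below 0.004 m and x of blade in the frame of jaw_face between -0.02 and 0 m and y of blade in the frame of jaw_face between -0.018 and 0.018 m and angle between blade's own z axis and vertical below 0.3 rad and contact force between the fingers and blade below 0.2 N and value of joint plunger below 0.002 m), for 0.2 s.
2. the pad presses the jar (value of joint plunger above 0.003 m and contact force between pad and jar above 1 N), for 0.1 s.
At the end, for the whole second after the job is handed in: Plunger pressed in 6 to 18 mm; upright jar pressed on the blade and it on the fixed jaw; blade foot within 5 mm of the board, 20 mm of the centre line, 0.15 rad of square; fingers hold the trigger drawn over 0.08 rad with over 1 N, off jar and blade (value of joint plunger between 0.006 and 0.018 m and contact force between pad and jar above 3 N and contact force between jar and blade above 1 N and contact force between blade and clamp above 1 N and z of each of blade, jar in the frame of jaw_face below 0.005 m and x of blade in the frame of jaw_face between -0.008 and 0 m and y of blade in the frame of jaw_face between -0.02 and 0.02 m and angle between the x axis of blade and the x axis of clamp, either way round below 0.15 rad and angle between jar's own z axis and vertical below 0.1 rad and value of joint trigger above 0.08 rad and contact force between the fingers and trigger_paddle above 1 N and contact force between each of the arm, the fingers and jar below 0.2 N and contact force between the fingers and blade below 0.2 N and linear speed of jar below 0.01 m/s); the arm keeps its last pose, push and grip.
It fails at once if the glass is crushed: plunger pressed over 22 mm, or over 22 N from the pad (value of joint plunger above 0.022 m or contact force between pad and jar above 22 N).
It fails at once if the jar is tipped (angle between jar's own z axis and vertical above 0.35 rad).
It fails at once if the moving jaw, plunger or pad is pushed by the robot itself (contact force between any of the fingers, the arm and jaw_block above 1 N or contact force between any of the fingers, the arm and pad above 1 N).
It fails at once if a bystander is disturbed (moved 20 mm) (distance of any of jar_spare, jar_olive, bottle_sauce, bottle_green, bowl, brush from where it was at the start of the episode above 0.02 m).
It also fails if it takes over 58 s, if anything falls off the work surface, if the arm or the gripper's body presses on something with over 40 N, if the wrist force passes 120 N, or if a joint passes its speed limit or range.

## Robot

A 6-joint arm with a two-finger parallel gripper is mounted at the origin on the work surface. World frame = base frame: x ahead of the robot, y to its left, z up, the work surface at z = 0. Lengths are in mm, angles in rad, forces in N, time in s.
With the tool pointing down it reaches from about 350 to 775 mm from the base axis. Payload 7.3 kg.
Tool frame: the origin (TCP) lies at the very end of the fingers, on their centre line; the grasp point (between the pads) lies 19 mm behind it; z points along the fingers, y is the line along which they close (so a half turn about z gives the same grasp; the last joint's range is limited). The gripper opens to 92 mm and grips with 3 to 60 N. Pads are 19 mm wide; open, the fingers measure 130 mm over their backs; the gripper's body (75 mm by 190 mm) begins 47 mm behind the grasp point.
Start: joints at [-1.307, 0.342, 1.524, -0, 1.275, -0.146], TCP at [209.197, -481.541, 226.741] pointing down, gripper open.
Joint ranges: [-2.53, 2.53], [-0.77, 2.02], [0.04, 2.7], [-1, 4.14], [0.28, 2.66], [-3.11, 3.11]. Speed limits (rad/s): [2.57, 2.57, 3.14, 3.14, 3.14, 3.14].

## Interface

Orientations are given as [roll, pitch, yaw] about the fixed x, y, z axes, in that order (R = Rz(yaw) Ry(pitch) Rx(roll)).
In Python, from plant import get_obs, vision, workorder gives the robot as it stands.
- The arm moves only by the shell command python3 -m pendant 'ROWS' [OPENING]. ROWS is a JSON object of lists of equal length, an entry for each row: "dp": the shift along the tool's x, y, z in m, a list of three; "rotation": the turn, a rotation vector about the tool's x, y, z in rad, a list of three. A call has 1 to 8 rows; each row is the pose to reach, as a shift and turn from the pose commanded when the call began, along the tool's axes at that moment; what a row does not reach only later rows make up. A row lasts 1/8 s, in which the tool goes at most 62.5 mm and 10.7 degrees, less where a joint would pass 70% of its speed; a pose out of reach is approached as far as the arm can. A call with a gripper value outside its range is refused whole. OPENING is the finger opening in m, from 0 to 0.0918, set as the call begins (- or left out, the last holds). The fingers move at their own pace and stop on an object; the grip force is fixed at half the most. Time passes only in rows, so rows that repeat a pose let the fingers close. It gives the time, the measured TCP pose, the force, the opening and the grip force at its end, in the units of the state.
- get_obs(): the state, without advancing time (a new reading comes with each control period).
- vision.capture(name): name is "side" or "top" or "wrist"; returns a dict with "pixels" (400x640x3 uint8, red, green, blue), "vfov" (degrees; the focal length in pixels is half the picture's height over the tangent of half this angle, whatever the lens; pixels are square), "cx", "cy" (the principal point, pixels), "pose" (4x4, takes a point from camera to world coordinates); the wrist camera has in their place "T_tool_cam" (4x4, takes a point from camera to tool coordinates, whose origin is the TCP and whose axes are the flange's). Camera axes: x right, y up, looking along -z (the intrinsics and any distortion apply to the point x, -y, -z); pixel columns grow to the right and rows downward; lengths in mm; the calibration is good to about 2 mm. A picture is of the moment at which its call begins: read the wrist's pose just before it. There is no depth.
- workorder.close_job(): hands the job in; it is judged then, once.
The state is a dict: "time": time; "joint_positions": joint angles; "dq": joint speeds; "tau": joint torques, N m; "tool_pos": TCP position; "tcp_rot": TCP orientation; "contact_force": force on the tool from outside, world axes, zero at the start; "moment": the same for the moment, N m; "grip_width": finger opening in mm; "finger_force": force on a finger pad.
Only numpy, scipy, OpenCV 4.12 (cv2) and the standard library are available. Lean on these libraries where they do the work, as an engineer would, in place of code of your own. Each camera call takes 0.05 s, during which the arm holds its last target. There are 200 camera calls.

## Working session

There is one attempt and no reset: what is moved stays moved. The work goes in short steps, Python scripts to look and compute and a shell command to move; the robot and the scene stay as the last step left them, time stands still between calls to the robot, and variables do not carry over. Pictures are saved under pics/ and viewed, at most 10 in all, crops included, and the job is handed in when it is done.

```bash
ls; mkdir -p pics; cat > h.py <<'E'
import numpy as np, cv2, pickle
from plant import get_obs, vision
from scipy.spatial.transform import Rotation as R
def snap(name, tag):
    o=get_obs(); c=vision.capture(name)
    T=c.get('pose')
    if T is None:
        M=np.eye(4); M[:3,:3]=R.from_euler('xyz',o['tcp_rot']).as_matrix(); M[:3,3]=o['tool_pos']
        T=M@np.array(c['T_tool_cam'])
    c['T']=np.array(T); pickle.dump(c,open(f'pics/{tag}.pkl','wb'))
    cv2.imwrite(f'pics/{tag}.png',np.array(c['pixels'])[:,:,::-1]); return c
def load(tag): return pickle.load(open(f'pics/{tag}.pkl','rb'))
def f(c): return 200/np.tan(np.radians(c['vfov'])/2)
def ray(c,u,v):
    F=f(c); K=np.array([[F,0,c['cx']],[0,F,c['cy']],[0,0,1]])
    d=np.array(c.get('distortion',c.get('dist',np.zeros(5))),float)
    x,y=cv2.undistortPoints(np.array([[[u,v]]],float),K,d)[0,0]
    r=c['T'][:3,:3]@np.array([x,-y,-1]); return c['T'][:3,3],r/np.linalg.norm(r)
def atz(c,u,v,z):
    o,r=ray(c,u,v); return o+r*(z-o[2])/r[2]
def tri(*obs):
    A=0;b=0
    for c,u,v in obs:
        o,r=ray(c,u,v); P=np.eye(3)-np.outer(r,r); A=A+P; b=b+P@o
    x=np.linalg.solve(A,b); res=[np.linalg.norm((np.eye(3)-np.outer(r,r))@(x-o)) for o,r in (ray(*q) for q in obs)]
    return x,res
def proj(c,p):
    q=np.linalg.inv(c['T'])@np.append(p,1); F=f(c)
    d=np.array(c.get('distortion',c.get('dist',np.zeros(5))),float)
    K=np.array([[F,0,c['cx']],[0,F,c['cy']],[0,0,1]])
    return cv2.projectPoints(np.array([[q[0],-q[1],-q[2]]]),np.zeros(3),np.zeros(3),K,d)[0][0,0]
E
python3 - <<'E'
from h import *
for n in ('side','top','wrist'):
    c=snap(n,n+'0'); print(n,{k:(v if k!='pixels' else '') for k,v in c.items()})
print(get_obs())
a=[load(n+'0')['pixels'] for n in('side','top')]
E
```

```text
pics
side {'pixels': '', 'vfov': 55.397553697594645, 'cx': 316.41854701471703, 'cy': 208.41039818056498, 'pose': array([[-9.33249276e-01,  2.52911506e-01, -2.55110875e-01,
         2.42807614e+02],
       [-3.59119196e-01, -6.74434511e-01,  6.45113551e-01,
         7.54327477e+02],
       [-8.89893841e-03,  6.93666967e-01,  7.20240896e-01,
         9.98470202e+02],
       [ 0.00000000e+00,  0.00000000e+00,  0.00000000e+00,
         1.00000000e+00]]), 'T': array([[-9.33249276e-01,  2.52911506e-01, -2.55110875e-01,
         2.42807614e+02],
       [-3.59119196e-01, -6.74434511e-01,  6.45113551e-01,
         7.54327477e+02],
       [-8.89893841e-03,  6.93666967e-01,  7.20240896e-01,
         9.98470202e+02],
       [ 0.00000000e+00,  0.00000000e+00,  0.00000000e+00,
         1.00000000e+00]])}
top {'pixels': '', 'vfov': 53.89543603231167, 'cx': 321.6987099167857, 'cy': 199.60050251518047, 'pose': array([[ 9.52869072e-04,  9.82173644e-01, -1.87973472e-01,
         3.69258345e+02],
       [-9.99984196e-01,  1.97739767e-03,  5.26294403e-03,
        -3.79482123e+01],
       [ 5.54082322e-03
[... 1288 characters left out ...]
0e+00]])}
{'time': 0.15, 'joint_positions': array([-1.30698636e+00,  3.42564329e-01,  1.52473773e+00,  4.59861145e-05,
        1.27541159e+00, -1.45970772e-01]), 'dq': array([-0.00128619, -0.001804  , -0.0039154 ,  0.00083852, -0.00063028,
       -0.00060457]), 'tau': array([ 1.27430860e-03, -4.31471443e+01, -2.44353247e+01,  7.17972731e-02,
        5.37491497e-02, -7.27101724e-05]), 'tool_pos': array([ 209.13817993, -481.24118616,  226.22465751]), 'tcp_rot': array([-3.14048998e+00, -2.06563819e-04,  4.09767215e-01]), 'contact_force': array([-0.11211939,  0.10485754,  0.40537038]), 'moment': array([-0.00260308,  0.02569085, -0.00379056]), 'finger_force': 0.0, 'grip_width': 91.59755566740198}
```

View pics/top0.png

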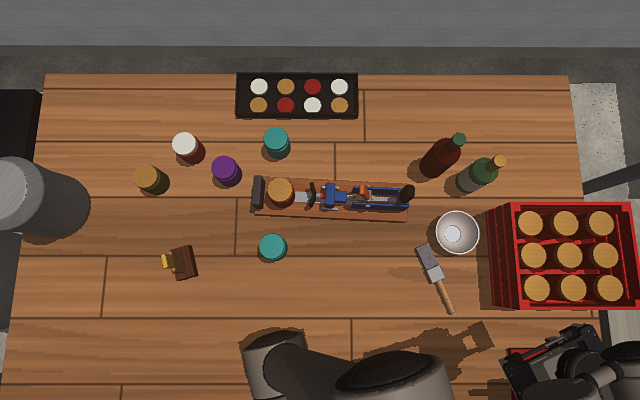

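View pics/side0.png

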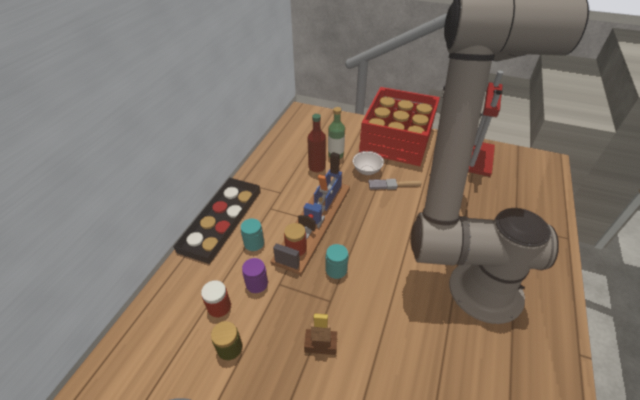

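```bash
python3 - <<'E'
from h import *
t,s=load('top0'),load('side0')
np.set_printoptions(precision=1,suppress=True)
for n,a,b in [('handle',(167,261),(321,320)),('jarlid',(281,191),(295,234)),('turq1',(272,246),(337,255)),('jawfix',(257,192),(287,256)),('trig',(349,188),(323,184)),('grip top',(407,190),(335,160)),('sauce cap',(459,139),(317,119)),('green cap',(500,161),(337,112)),('turq2',(277,141),(252,231)),('bowl',(457,232),(368,162))]:
    print(n,*tri((t,*a),(s,*b)))
im=t['pixels'][160:285,145:420,::-1]; cv2.imwrite('pics/topc.png',cv2.resize(im,None,fx=2.9,fy=2.9,interpolation=cv2.INTER_CUBIC))
E
```

```text
handle [401.6 333.4 138.1] [np.float64(0.5765372299072339), np.float64(0.576537229907217)]
jarlid [588.3  64.8  86.8] [np.float64(0.22734272572800104), np.float64(0.22734272572822203)]
turq1 [442.8  86.4  74. ] [np.float64(0.6232361438069405), np.float64(0.6232361438069398)]
jawfix [589.4 132.6  58.2] [np.float64(1.8040492055233777), np.float64(1.8040492055233401)]
trig [ 571.3 -112.3  155.6] [np.float64(9.873121148715477), np.float64(9.873121148715663)]
grip top [ 574.7 -258.4  142.6] [np.float64(4.629642753571922), np.float64(4.629642753571881)]
sauce cap [ 683.6 -369.3  219.8] [np.float64(3.1934469589118355), np.float64(3.19344695891152)]
green cap [ 638.6 -472.9  197.5] [np.float64(0.9085667011919422), np.float64(0.9085667011920701)]
turq2 [735.8  81.3  59.2] [np.float64(1.0274846264810973), np.float64(1.0274846264811113)]
bowl [ 483.8 -413.4   39.8] [np.float64(0.8519042850851308), np.float64(0.8519042850849138)]
```

View pics/topc.png

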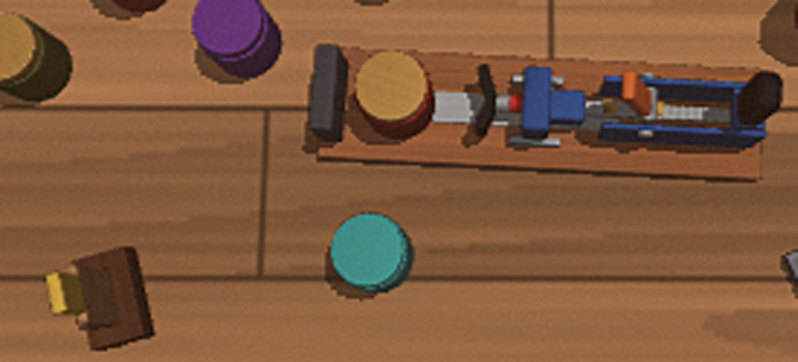

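```bash
python3 - <<'E'
from h import *
t,s=load('top0'),load('side0')
np.set_printoptions(precision=1,suppress=True)
print('base',proj(s,[0,0,0]),proj(t,[0,0,0]),'tcp',proj(t,[209,-481,226]),proj(s,[209,-481,226]))
for n,a in [('standcorners',[(250,118)])]: pass
# seam ends on table, top & side
for a in [(236.4,198),(235,255)]: 
    p=atz(t,*a,0); print(p,proj(s,p))
print('jarbase?',proj(s,[588,65,18]),proj(s,[588,65,108]),proj(t,[588,65,108]))
w=load('wrist0')
cv2.imwrite('pics/w0.png',cv2.resize(w['pixels'][:,:,::-1],(480,300)))
E
```

```text
base [485.1 290.1] [304.6 419.9] tcp [526.8 351.5] [453.  126.6]
[585.8 201.    0. ] [279.6 284.6]
[423.6 198.1   0. ] [329.9 300.5]
jarbase? [296.2 247.7] [294.8 229.7] [280.1 189.3]
```

```bash
python3 -m pendant '{"dp":[[0.477,-0.317,-0.104],[0.477,-0.317,-0.104],[0.477,-0.317,-0.104],[0.477,-0.317,-0.104],[0.477,-0.317,-0.104],[0.477,-0.317,-0.104],[0.477,-0.317,-0.104],[0.477,-0.317,-0.104]],"rotation":[[0,0,0.1],[0,0,0.2],[0,0,0.3],[0,0,0.4],[0,0,0.45],[0,0,0.45],[0,0,0.45],[0,0,0.45]]}'; python3 - <<'E'
from h import *
c=snap('wrist','w1'); print(get_obs()['tool_pos'],get_obs()['tcp_rot'],get_obs()['time'])
E
```

```text
time: 1.15
tool_pos: [477.2, -66.6, 316.4]
tcp_rot: [3.141, -0.0, -0.04]
contact_force: [1.0, -1.3, -0.2]
grip_width: 92.2
finger_force: 0.0
[480.47376532 -60.64820083 317.57776702] [-3.13786433 -0.00422357 -0.03523393] 1.2
```

```bash
python3 -m pendant '{"dp":[[-0.111,-0.357,0.077],[-0.111,-0.357,0.077],[-0.111,-0.357,0.077],[-0.111,-0.357,0.077],[-0.111,-0.357,0.077],[-0.111,-0.357,0.077],[-0.111,-0.357,0.077],[-0.111,-0.357,0.077]],"rotation":[[0,0,-0.1],[0,0,-0.2],[0,0,-0.26],[0,0,-0.26],[0,0,-0.26],[0,0,-0.26],[0,0,-0.26],[0,0,-0.26]]}'; python3 - <<'E'
from h import *
c=snap('wrist','w2'); print(get_obs()['tool_pos'],get_obs()['tcp_rot'],get_obs()['time'])
E
python3 -m pendant '{"dp":[[-0.04,-0.02,0],[-0.04,-0.04,0],[-0.04,-0.06,0],[-0.04,-0.06,0]],"rotation":[[0,0,0],[0,0,0],[0,0,0],[0,0,0]]}'
python3 - <<'E'
from h import *
c=snap('wrist','w3'); print(get_obs()['tool_pos'],get_obs()['tcp_rot'],get_obs()['time'])
ims=[cv2.resize(load(k)['pixels'][:,:,::-1],(480,300)) for k in('w2','w3')]
cv2.imwrite('pics/w23.png',np.vstack(ims))
E
```

```text
time: 2.2
tool_pos: [379.7, 292.6, 238.7]
tcp_rot: [3.141, 0.001, 0.221]
contact_force: [-0.5, -0.6, -0.5]
grip_width: 92.0
finger_force: 0.0
[380.21377452 291.99280043 239.03314986] [3.14097777e+00 3.32367011e-05 2.19710862e-01] 2.25
time: 2.75
tool_pos: [328.6, 341.9, 239.4]
tcp_rot: [-3.142, -0.001, 0.219]
contact_force: [0.1, 0.5, -1.3]
grip_width: 92.2
finger_force: 0.0
[328.57505179 341.44146203 239.21237599] [ 3.14117203e+00 -3.73584640e-04  2.18708938e-01] 2.8
```

View pics/w23.png

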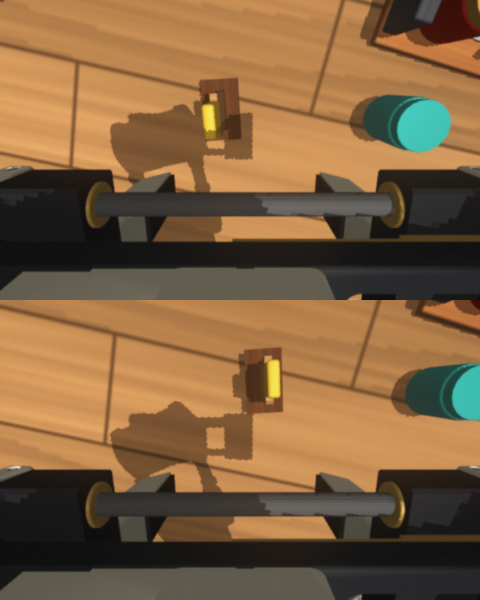

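View pics/w1.png

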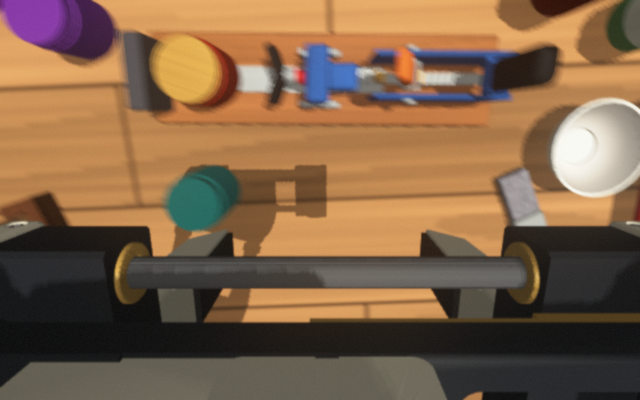

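```bash
python3 - <<'E'
from h import *
a=load('w2')['pixels'][95:195,255:330,::-1]; b=load('w3')['pixels'][55:155,315:390,::-1]
i=[cv2.resize(x,None,fx=5.3,fy=5.3,interpolation=cv2.INTER_CUBIC) for x in(a,b)]
cv2.imwrite('pics/hc.png',np.hstack(i))
E
```

```text
(no output)
```

View pics/hc.png

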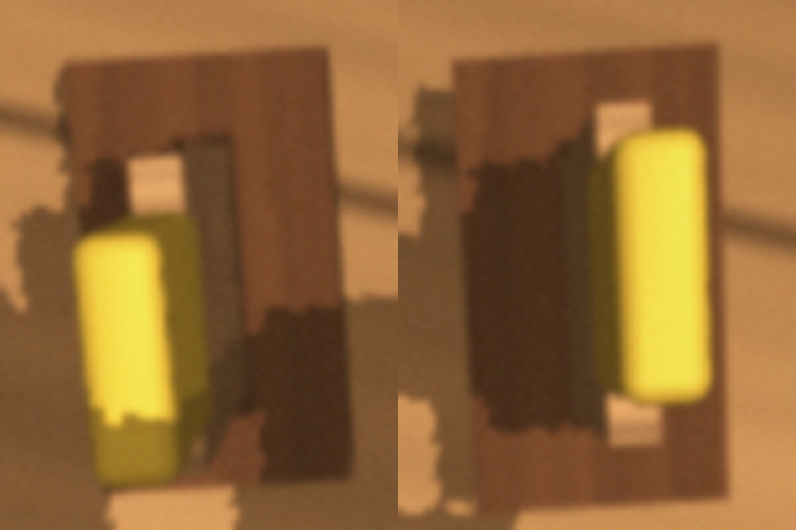

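```bash
python3 - <<'E'
from h import *
np.set_printoptions(precision=2,suppress=True)
a,b=load('w2'),load('w3'); s=5.3
A=lambda x,y:(a,255+x/s,95+y/s); B=lambda x,y:(b,315+(x-397.5)/s,55+y/s)
P={}
for n,p,q in [('hTL',(77,240),(617,133)),('hTR',(158,238),(705,130)),('hBL',(97,484),(626,402)),('hBR',(180,483),(711,400)),('sTL',(65,65),(453,62)),('sTR',(327,47),(717,45)),('sBR',(352,478),(728,495))]:
    P[n],r=tri(A(*p),B(*q)); print(n,P[n],r[0])
print(sum(P[k] for k in P if k[0]=='h')/4)
for z in (155,160,165):
  for Q,c4 in ((A,[(77,240),(158,238),(97,484),(180,483)]),(B,[(617,133),(705,130),(626,402),(711,400)])):
    w=np.array([atz(*Q(*c),z) for c in c4]); d=(w[0]+w[1]-w[2]-w[3]); print(z,w.mean(0),np.arctan2(d[1],d[0]), np.linalg.norm(d)/2, np.linalg.norm(w[0]-w[1]))
for Q,(u,v) in ((A,((327,47),(352,478))),(B,((717,45),(728,495)))):
    w=[atz(*Q(*u),35),atz(*Q(*v),35)]; d=w[0]-w[1]; print('stand',np.arctan2(d[1],d[0]),np.linalg.norm(d))
w=[atz(*B(*c),35) for c in ((453,62),(717,45),(728,495),(482,510))]; print('stand c',sum(w)/4)
E
```

```text
hTL [416.85 341.07 158.65] 0.2128967687135032
hTR [419.48 330.66 160.09] 0.1144637667612301
hBL [385.34 332.34 158.61] 0.1759252969673293
hBR [387.93 321.58 158.37] 0.09609996069501593
sTL [435.71 366.59  36.36] 0.06929155431393062
sTR [450.22 318.53  30.84] 0.15431837281060126
sBR [368.79 295.5   34.54] 0.3270070770112523
[402.4  331.41 158.93]
155 [401.77 331.8  155.  ] 0.2741254780464086 32.917473194531475 10.679438870358501
155 [402.63 331.02 155.  ] 0.2764839955939907 33.57865075652466 11.156211644404374
160 [402.6  331.29 160.  ] 0.2741254780464099 32.238409627552784 10.459129801986823
160 [402.39 331.53 160.  ] 0.27648399559398984 32.888067018691046 10.926771265953272
165 [403.44 330.78 165.  ] 0.27412547804641013 31.559346060574114 10.238820733615198
165 [402.15 332.05 165.  ] 0.27648399559398984 32.19748328085743 10.697330887502032
stand 0.27554202441887476 84.55704932169925
stand 0.28065459186553565 83.89175046480622
stand c [402.53 331.1   35.  ]
```

```bash
python3 -m pendant '{"dp":[[0.0699,0.0258,0],[0.0699,0.0258,0],[0.0699,0.0258,0.04],[0.0699,0.0258,0.08],[0.0699,0.0258,0.117],[0.0699,0.0258,0.117],[0.0699,0.0258,0.117]],"rotation":[[0,0,-0.057],[0,0,-0.057],[0,0,-0.057],[0,0,-0.057],[0,0,-0.057],[0,0,-0.057],[0,0,-0.057]]}' 0.06
python3 - <<'E'
from h import *
o=get_obs(); print(o['tool_pos'],o['tcp_rot'])
E
python3 -m pendant '{"dp":[[0,0,0],[0,0,0],[0,0,0],[0,0,0],[0,0,0],[0,0,0]],"rotation":[[0,0,0],[0,0,0],[0,0,0],[0,0,0],[0,0,0],[0,0,0]]}' 0.0
```

```text
time: 3.68
tool_pos: [402.5, 332.5, 123.5]
tcp_rot: [-3.141, -0.002, 0.276]
contact_force: [0.3, 0.1, 0.6]
grip_width: 59.9
finger_force: 0.0
[402.50095639 332.45164259 123.4627482 ] [-3.14122432e+00 -1.75382592e-03  2.75864741e-01]
time: 4.42
tool_pos: [401.6, 332.5, 122.0]
tcp_rot: [3.142, 0.0, 0.277]
contact_force: [0.8, -0.0, 0.7]
grip_width: 12.1
finger_force: 30.0
```

```bash
python3 -m pendant '{"dp":[[0,0,-0.02],[0,0,-0.07],[0,0,-0.12],[0.005,0.05,-0.15],[0.01,0.11,-0.15],[0.015,0.17,-0.15],[0.02,0.23,-0.15],[0.026,0.29,-0.15]],"rotation":[[0,0,0],[0,0,0],[0,0,0],[0,0,0.06],[0,0,0.12],[0,0,0.18],[0,0,0.24],[0,0,0.32]]}'
python3 -m pendant '{"dp":[[0.015,0.03,0],[0.015,0.03,0],[0.015,0.03,0]],"rotation":[[0,0,0],[0,0,0],[0,0,0]]}'
python3 - <<'E'
from h import *
o=get_obs();print(o['tool_pos'],o['tcp_rot'],o['time'],o['contact_force'])
snap('wrist','w4')
E
python3 -m pendant '{"dp":[[0.02,-0.05,0],[0.02,-0.1,0],[0.02,-0.12,0],[0.02,-0.12,0]],"rotation":[[0,0,0],[0,0,0],[0,0,0],[0,0,0]]}'
python3 - <<'E'
from h import *
o=get_obs();print(o['tool_pos'],o['tcp_rot'],o['time'],o['contact_force'])
snap('wrist','w5')
cv2.imwrite('pics/w45.png',np.vstack([load(k)['pixels'][:300,:,::-1] for k in('w4','w5')]))
E
```

```text
time: 5.42
tool_pos: [506.2, 58.8, 272.0]
tcp_rot: [-3.142, -0.0, -0.046]
contact_force: [1.4, 0.6, -0.9]
grip_width: 11.5
finger_force: 30.0
time: 5.8
tool_pos: [519.2, 30.5, 271.8]
tcp_rot: [-3.141, 0.001, -0.043]
contact_force: [0.5, -0.4, -1.1]
grip_width: 12.2
finger_force: 30.0
[519.23868098  30.50092755 271.79218359] [-3.14124351e+00  8.30629086e-04 -4.32956900e-02] 5.8 [ 0.53595462 -0.4473751  -1.0766057 ]
time: 6.35
tool_pos: [544.1, 150.9, 272.0]
tcp_rot: [3.141, 0.0, -0.039]
contact_force: [-0.3, -0.7, -0.6]
grip_width: 11.8
finger_force: 30.0
[544.12709113 150.86672855 271.96574852] [ 3.14124501e+00  2.00184082e-04 -3.94540052e-02] 6.35 [-0.32927444 -0.69942308 -0.6412108 ]
```

View pics/w45.png

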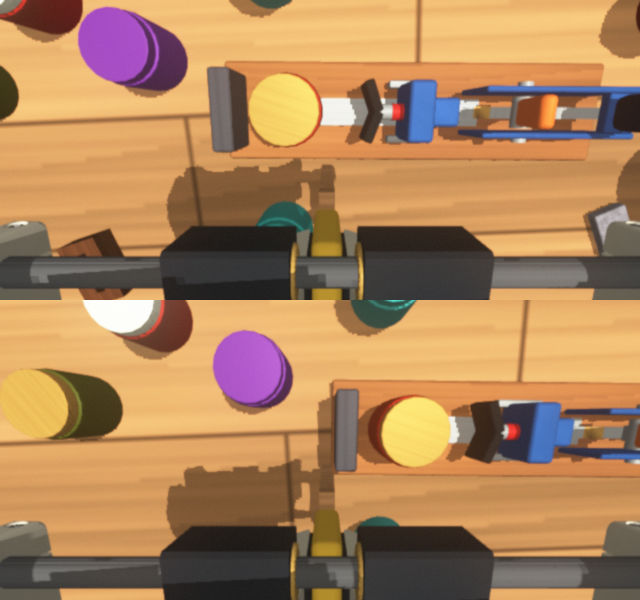

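```bash
python3 - <<'E'
from h import *
def cr(k,x,y,w,h,W,H): return cv2.resize(load(k)['pixels'][y:y+h,x:x+w,::-1],(W,H),interpolation=cv2.INTER_CUBIC)
t=np.hstack([cr('w4',200,55,130,110,400,338),cr('w5',325,70,130,110,400,338)])
b=np.hstack([cr('w4',490,75,80,72,266,240),cr('w1',370,30,80,72,266,240),cr('w4',355,75,80,72,268,240)])
cv2.imwrite('pics/jc.png',np.vstack([t,b]))
E
```

```text
(no output)
```

View pics/jc.png

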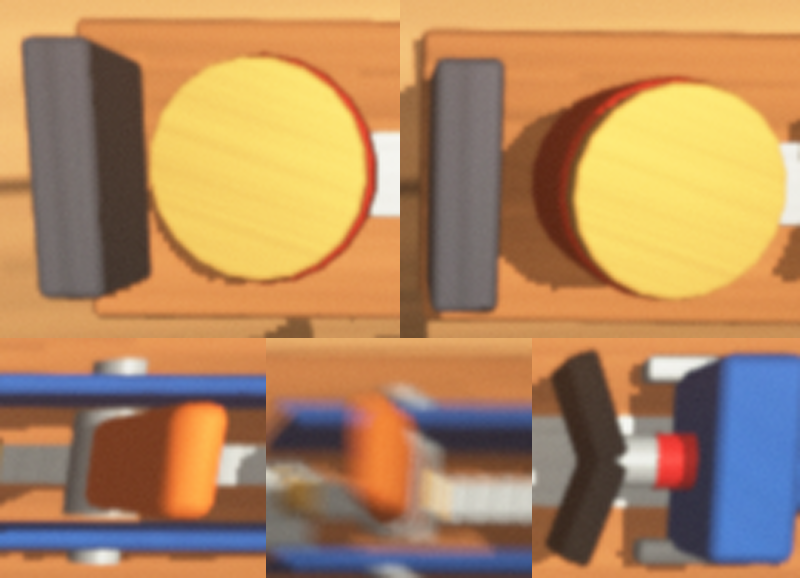

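```bash
python3 - <<'E'
from h import *
np.set_printoptions(precision=1,suppress=True)
a,b,c=load('w4'),load('w5'),load('w1'); s=3.075
A=lambda x,y:(a,200+x/s,55+y/s); B=lambda x,y:(b,325+(x-400)/s,70+y/s)
P={}
for n,p,q in [('TL',(23,40),(435,60)),('TR',(90,38),(503,60)),('BL',(40,297),(432,308)),('BR',(104,297),(497,310)),('lid',(260,168),(680,190))]:
    P[n],r=tri(A(*p),B(*q)); print(n,P[n],r[0])
for Q,c4 in ((A,[(23,40),(90,38),(40,297),(104,297)]),(B,[(435,60),(503,60),(432,308),(497,310)])):
    w=np.array([atz(*Q(*k),90) for k in c4]); print(w.tolist()); 
    for i,j in((0,2),(1,3)): d=w[i]-w[j]; print('ang',np.arctan2(d[1],d[0]),np.linalg.norm(d))
    print('inner mid',(w[1]+w[3])/2,'thick',np.linalg.norm(w[0]-w[1]),np.linalg.norm(w[2]-w[3]))
for Q,q in((A,(260,168)),(B,(680,190))): print('lid',atz(*Q(*q),108))
w=[atz(*A(*k),18) for k in((141,65),(150,278))]; print('foot',w)
# board long edges in w4 (full px) 
w=[atz(a,*k,18) for k in((228,62),(603,65),(232,157),(588,160))]; print('board',w,[np.arctan2((w[i]-w[i+1])[1],(w[i]-w[i+1])[0]) for i in(0,2)])
print('trig',tri((a,548.6,111.6),(c,404.3,64.2)), atz(a,548.6,111.6,162))
E
```

```text
TL [630.5 137.6  86.7] 0.31958120955047786
TR [629.7 116.5  88.6] 0.12286194429361551
BL [552.7 141.1  89.1] 0.6617880033472022
BR [551.8 120.   91.1] 0.4266297717035356
lid [589.1  65.4 106.7] 0.16747739483875376
[[629.7030004953618, 136.56695997812966, 90.0], [629.413797177221, 116.18713000600121, 90.0], [552.1541616494695, 140.958009723627, 90.0], [551.2846832345505, 120.40137989495301, 90.0]]
ang -0.056562625631151726 77.67305661690936
ang -0.05388733738611931 78.24268878044342
inner mid [590.3 118.3  90. ] thick 20.381881862381814 20.575009662868663
[[630.5620625250866, 137.59417183266874, 90.0], [629.7592009897193, 116.64821052866768, 90.0], [553.5235812178622, 140.98571427694534, 90.0], [552.0482106346719, 119.81796483763199, 90.0]]
ang -0.04399559631795981 77.11309980979168
ang -0.04076641104944601 77.77560905799103
inner mid [590.9 118.2  90. ] thick 20.96134255227184 21.219103060292017
lid [588.9  65.3 108. ]
lid [589.3  65.7 108. ]
foot [array([629. , 117.1,  18. ]), array([551. , 121.4,  18. ])]
board [array([644.8, 135.7,  18. ]), array([ 623.8, -286.9,   18. ]), array([538.1, 142.9,  18. ]), array([ 516.4, -285.4,   18. ])] [np.float64(1.521132525164889), np.float64(1.5200904133904964)]
trig (array([ 578.7, -135.8,  170.6]), [np.float64(0.5004402642618813), np.float64(0.5004402642614789)]) [ 578.1 -141.   162. ]
```

```bash
python3 -m pendant '{"dp":[[0.0473,0.0392,0],[0.0473,0.0392,0.02],[0.0473,0.0392,0.04],[0.0473,0.0392,0.04],[0.0473,0.0392,0.04]],"rotation":[[0,0,0.007],[0,0,0.007],[0,0,0.007],[0,0,0.007],[0,0,0.007]]}'
python3 - <<'E'
from h import *
c=[]
for i in range(3):
    o=get_obs(); c.append(np.r_[o['tool_pos'],o['tcp_rot']]); x=snap('top','t%d'%i)
c.append(np.r_[get_obs()['tool_pos'],get_obs()['tcp_rot']])
print(np.round(c,3)); snap('wrist','w6')
E
```

```text
time: 7.02
tool_pos: [590.7, 107.2, 233.1]
tcp_rot: [3.141, -0.001, -0.051]
contact_force: [0.1, 0.2, 0.1]
grip_width: 11.8
finger_force: 30.0
[[ 5.90659e+02  1.07194e+02  2.33112e+02  3.14100e+00 -1.00000e-03
  -5.10000e-02]
 [ 5.90799e+02  1.07438e+02  2.33360e+02  3.14200e+00 -2.00000e-03
  -5.10000e-02]
 [ 5.90778e+02  1.07602e+02  2.33343e+02 -3.14200e+00 -2.00000e-03
  -5.00000e-02]
 [ 5.90740e+02  1.07741e+02  2.33211e+02 -3.14200e+00 -2.00000e-03
  -5.00000e-02]]
```

```bash
python3 -m pendant '{"dp":[[-0.001,-0.0016,0],[-0.001,-0.0016,0.01],[-0.001,-0.0016,0.03],[-0.001,-0.0016,0.05],[-0.001,-0.0016,0.07],[-0.001,-0.0016,0.08],[-0.001,-0.0016,0.08]],"rotation":[[0,0,0],[0,0,0],[0,0,0],[0,0,0],[0,0,0],[0,0,0],[0,0,0]]}'
python3 - <<'E'
from h import *
o=get_obs(); print(o['tool_pos'],o['contact_force'],o['moment']); snap('wrist','w7'); o=get_obs(); print(o['tool_pos'])
E
```

```text
time: 8.1
tool_pos: [589.0, 109.5, 151.2]
tcp_rot: [3.141, 0.002, -0.05]
contact_force: [-0.2, 0.3, 0.1]
grip_width: 11.6
finger_force: 30.0
[589.02533967 109.49845537 151.20120727] [-0.24248086  0.2811235   0.13356058] [-0.01105084 -0.04949171  0.05261095]
[589.53944997 109.55090397 152.09271335]
```

```bash
python3 -m pendant '{"dp":[[0,0,0.008],[0,0,0.015],[0,0,0.0215],[0,0,0.0215],[0,0,0.0215],[0,0,0.0215]],"rotation":[[0,0,0],[0,0,0],[0,0,0],[0,0,0],[0,0,0],[0,0,0]]}'
```

```text
time: 8.9
tool_pos: [589.4, 109.5, 130.5]
tcp_rot: [3.142, 0.0, -0.05]
contact_force: [0.2, 0.3, -0.5]
grip_width: 12.0
finger_force: 30.0
```

```bash
python3 -m pendant '{"dp":[[0,0,0.0015],[0,0,0.0015],[0,0,0.0015]],"rotation":[[0,0,0],[0,0,0],[0,0,0]]}'; python3 - <<'E'
from h import *
o=get_obs(); print(o['tool_pos'],o['contact_force']); snap('wrist','w8'); snap('side','s8')
E
```

```text
time: 9.28
tool_pos: [589.7, 109.5, 129.9]
tcp_rot: [3.142, -0.001, -0.05]
contact_force: [-0.9, 0.3, 5.5]
grip_width: 12.0
finger_force: 30.0
[589.6681464  109.52213153 129.86725199] [-0.92081046  0.3111316   5.45152949]
```

```bash
python3 -m pendant '{"dp":[[0,0,-0.001],[0,0,-0.001],[0,0,-0.001],[0,0,-0.001],[0,0,-0.03],[0,0,-0.07],[0,0,-0.1],[0,0,-0.1]],"rotation":[[0,0,0],[0,0,0],[0,0,0],[0,0,0],[0,0,0],[0,0,0],[0,0,0],[0,0,0]]}' 0.05
python3 - <<'E'
from h import *
o=get_obs();print(o['tool_pos'],o['grip_width'],o['time']); snap('wrist','w9')
E
```

```text
time: 10.38
tool_pos: [590.7, 109.6, 231.6]
tcp_rot: [-3.141, -0.005, -0.05]
contact_force: [0.3, 1.1, -0.4]
grip_width: 50.0
finger_force: 0.0
[590.66319815 109.62567799 231.5698731 ] 49.961425295061915 10.375
```

```bash
python3 -m pendant '{"dp":[[0,0.04,0],[0,0.09,0],[0,0.14,0],[0,0.19,0],[0,0.2263,0],[0,0.2263,0],[0,0.2263,0],[0,0.2263,0]],"rotation":[[0,0,-0.17],[0,0,-0.35],[0,0,-0.53],[0,0,-0.7],[0,0,-0.88],[0,0,-1.05],[0,0,-1.23],[0,0,-1.4]]}' 0.0
python3 -m pendant '{"dp":[[0,0,0],[0,0,0],[0,0,0]],"rotation":[[0,0,-0.171],[0,0,-0.171],[0,0,-0.171]]}'
python3 - <<'E'
from h import *
np.set_printoptions(precision=1,suppress=True)
o=get_obs();print(o['tool_pos'],o['tcp_rot'],o['time']); snap('wrist','w10'); snap('top','t10'); snap('side','s10')
J=np.array([590.6,118.2,18]); cx=np.array([.05,.99875,0]); cy=np.array([-.99875,.05,0])
def cl(p): p=np.array(p)-J; return np.array([p@cx+165,p@cy,p[2]+18])
a=load('w4')
print('V',cl(atz(a,372,112,83)),'jaw red edge',cl(atz(a,355+(695-532)/3.35,112,62)),'steel start',cl(atz(a,355+(655-532)/3.35,112,62)))
w=load('w9'); print('handle proj in w9',proj(w,[590,109.7,168]),'w10 trig',[proj(load('w10'),J+cx*(x-165)+np.array([0,0,z-18])) for x,z in((-94,162),(-20,62),(20,62))])
cv2.imwrite('pics/chk.png',np.hstack([cv2.resize(load('w10')['pixels'][:,120:520,::-1],(400,400)),cv2.resize(load('t10')['pixels'][150:250,240:340,::-1],(400,400),interpolation=cv2.INTER_CUBIC)]))
E
```

```text
time: 11.42
tool_pos: [577.3, -116.5, 226.9]
tcp_rot: [-3.138, -0.0, 1.355]
contact_force: [0.2, -0.2, 0.3]
grip_width: 0.3
finger_force: 0.0
time: 11.8
tool_pos: [577.7, -116.4, 228.1]
tcp_rot: [-3.14, -0.0, 1.517]
contact_force: [0.4, 0.4, -0.3]
grip_width: 0.3
finger_force: 0.0
[ 577.7 -116.4  228.1] [-3.1 -0.   1.5] 11.8
V [29.2  0.4 83. ] jaw red edge [-6.4 -0.  62. ] steel start [ 6.   0.1 62. ]
handle proj in w9 [325.9 213.8] w10 trig [array([329.4, 245.2]), array([328.6, 130.6]), array([328.6,  85.4])]
```

View pics/chk.png

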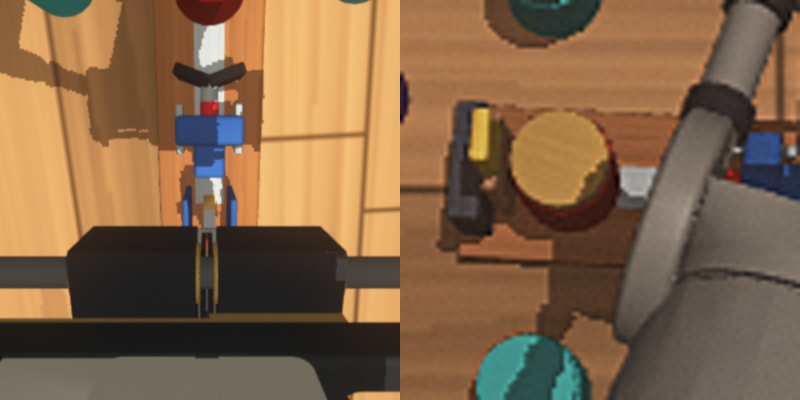

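```bash
python3 -m pendant '{"dp":[[0,0.001,0.04],[0,0.001,0.09],[0,0.001,0.09],[0,0.001,0.09]],"rotation":[[0,0,0],[0,0,0],[0,0,0],[0,0,0]]}'
python3 -m pendant '{"dp":[[-0.015,0,0],[-0.03,0,0],[-0.04,0,0],[-0.05,0,0],[-0.05,0,0],[-0.05,0,0]],"rotation":[[0,0,0],[0,0,0],[0,0,0],[0,0,0],[0,0,0],[0,0,0]]}'
```

```text
time: 12.45
tool_pos: [580.1, -116.9, 140.8]
tcp_rot: [3.139, 0.001, 1.52]
contact_force: [0.4, -0.2, 1.2]
grip_width: -0.2
finger_force: 0.0
time: 13.2
tool_pos: [577.6, -166.9, 140.6]
tcp_rot: [3.138, -0.001, 1.52]
contact_force: [2.7, 5.7, 1.4]
grip_width: 0.3
finger_force: 2.8
```

```bash
cat >> h.py <<'E'
J=np.array([590.6,118.2,18]); cX=np.array([.05,.99875,0]); cY=np.array([-.99875,.05,0])
def cl(p): p=np.array(p)-J; return np.array([p@cX+165,p@cY,p[2]+18])
def redshaft(c):
    h=cv2.cvtColor(np.array(c['pixels']),cv2.COLOR_RGB2HSV)
    red=(((h[...,0]<7)|(h[...,0]>174))&(h[...,1]>170)&(h[...,2]>90)).astype(np.uint8)
    blue=((h[...,0]>100)&(h[...,0]<125)&(h[...,1]>140)).astype(np.uint8)
    n,l,st,ce=cv2.connectedComponentsWithStats(red); out=[]
    for i in range(1,n):
        x,y,w,hh,a=st[i]
        if a>12:
            p=cl(atz(c,ce[i][0],y,66)); q=cl(atz(c,ce[i][0],y+hh,66))
            out.append((st[i].tolist(),np.round(p[:2],1).tolist(),np.round(q[:2],1).tolist()))
    # blue jaw: top face front edge at z=90 by column profile
    u=int(proj(c,J+cX*(-165)+[0,0,72])[0])
    rows=np.where(blue[:225,u-25:u+25].mean(1)>.6)[0]
    e=cl(atz(c,u,rows.min(),88)) if len(rows) else None
    return out,e
E
python3 - <<'E'
from h import *
snap('wrist','w11'); print(get_obs()['tool_pos'],cl(get_obs()['tool_pos']))
for k in('w10','w11'): print(k,redshaft(load(k)))
E
python3 -m pendant '{"dp":[[0.02,0,0],[0.05,0,0],[0.052,0,0],[0.052,0,0]],"rotation":[[0,0,0],[0,0,0],[0,0,0],[0,0,0]]}'
python3 - <<'E'
from h import *
c=snap('wrist','w12'); print(redshaft(c),cl(get_obs()['tool_pos']))
E
```

```text
[ 577.63401775 -166.8297624   140.64225843] [-120.32177431   -1.30171335  140.64225843]
w10 ([([319, 0, 43, 24, 411], [88.0, -13.9], [69.6, -14.1]), ([602, 0, 20, 4, 54], [87.4, -237.8], [84.4, -238.4]), ([321, 102, 17, 13, 215], [5.5, -0.3], [-5.9, -0.3])], array([-8.27705422,  0.64008506, 88.        ]))
w11 ([], array([ 5.88066376,  0.1828005 , 88.        ]))
time: 13.75
tool_pos: [579.3, -114.8, 139.4]
tcp_rot: [3.141, 0.001, 1.521]
contact_force: [-0.2, 0.5, -0.7]
grip_width: 0.1
finger_force: 0.0
([([316, 71, 24, 17, 390], [23.1, -0.2], [12.8, -0.3])], array([10.16048362,  0.19465782, 88.        ])) [-68.67722404  -0.36949742 139.34369467]
```

```bash
python3 -m pendant '{"dp":[[-0.02,0,0],[-0.035,0,0],[-0.052,0,0],[-0.052,0,0],[-0.052,0,0],[-0.02,0,0],[0,0,0],[0,0,0]],"rotation":[[0,0,0],[0,0,0],[0,0,0],[0,0,0],[0,0,0],[0,0,0],[0,0,0],[0,0,0]]}'
python3 - <<'E'
from h import *
c=snap('wrist','w13'); print(redshaft(c),cl(get_obs()['tool_pos']))
E
```

```text
time: 14.8
tool_pos: [579.3, -114.6, 139.1]
tcp_rot: [3.142, 0.001, 1.522]
contact_force: [-0.5, 0.4, -0.6]
grip_width: 0.4
finger_force: 0.0
([([316, 42, 25, 15, 334], [40.4, -0.3], [31.7, -0.3])], array([27.31612181,  0.41260739, 88.        ])) [-68.76266472  -0.42684469 139.16935629]
```

```bash
python3 -m pendant '{"dp":[[0,0,-0.045],[0,0,-0.089],[0,0,-0.089],[0,0,-0.089]],"rotation":[[0,0,0],[0,0,0],[0,0,0],[0,0,0]]}'
python3 - <<'E'
from h import *
c=snap('wrist','w14'); print(redshaft(c),cl(get_obs()['tool_pos']))
im=cv2.cvtColor(np.array(c['pixels']),cv2.COLOR_RGB2HSV); u=329
for k in ('w10','w14'):
    p=np.array(load(k)['pixels'])[:130,322:336].mean(1).astype(int)
    print(k,[(r,*p[r]) for r in range(0,130,3)])
E
```

```text
time: 15.35
tool_pos: [578.8, -115.4, 227.5]
tcp_rot: [-3.141, 0.0, 1.52]
contact_force: [-0.6, -0.1, -1.1]
grip_width: 0.1
finger_force: 0.0
([([315, 0, 46, 25, 406], [88.7, -13.6], [69.5, -13.9]), ([599, 0, 26, 5, 92], [88.7, -238.0], [85.0, -238.8]), ([320, 62, 17, 11, 184], [40.0, -0.2], [30.9, -0.2])], array([26.97048662,  0.55392384, 88.        ])) [-68.68257847   0.39472337 226.78828212]
w10 [(0, np.int64(120), np.int64(31), np.int64(22)), (3, np.int64(77), np.int64(25), np.int64(17)), (6, np.int64(75), np.int64(25), np.int64(17)), (9, np.int64(75), np.int64(25), np.int64(17)), (12, np.int64(75), np.int64(27), np.int64(18)), (15, np.int64(75), np.int64(27), np.int64(19)), (18, np.int64(76), np.int64(28), np.int64(19)), (21, np.int64(80), np.int64(28), np.int64(20)), (24, np.int64(96), np.int64(56), np.int64(49)), (27, np.int64(196), np.int64(196), np.int64(189)), (30, np.int64(205), np.int64(204), np.int64(198)), (33, np.int64(217), np.int64(218), np.int64(211)), (36, np.int64(218), np.int64(218), np.int64(212)), (39, np.int64(227), np.int64(228), np.int64(222)), (42, np.int64
[... 2956 characters left out ...]
111)), (90, np.int64(47), np.int64(65), np.int64(107)), (93, np.int64(46), np.int64(64), np.int64(104)), (96, np.int64(46), np.int64(64), np.int64(104)), (99, np.int64(46), np.int64(63), np.int64(102)), (102, np.int64(44), np.int64(57), np.int64(91)), (105, np.int64(42), np.int64(51), np.int64(79)), (108, np.int64(51), np.int64(77), np.int64(126)), (111, np.int64(51), np.int64(76), np.int64(126)), (114, np.int64(51), np.int64(76), np.int64(124)), (117, np.int64(51), np.int64(75), np.int64(122)), (120, np.int64(52), np.int64(74), np.int64(119)), (123, np.int64(51), np.int64(73), np.int64(119)), (126, np.int64(52), np.int64(74), np.int64(120)), (129, np.int64(52), np.int64(73), np.int64(118))]
```

```bash
python3 -m pendant '{"dp":[[0,0,0.045],[0,0,0.089],[0,0,0.089],[0,0,0.089]],"rotation":[[0,0,0],[0,0,0],[0,0,0],[0,0,0]]}'
python3 -m pendant '{"dp":[[-0.015,0,0],[-0.025,0,0],[-0.035,0,0],[-0.042,0,0],[-0.047,0,0],[-0.052,0,0],[-0.052,0,0],[-0.052,0,0]],"rotation":[[0,0,0],[0,0,0],[0,0,0],[0,0,0],[0,0,0],[0,0,0],[0,0,0],[0,0,0]]}'
python3 -m pendant '{"dp":[[0.02,0,0],[0.052,0,0],[0.052,0,0],[0.052,0,-0.045],[0.052,0,-0.089],[0.052,0,-0.089],[0.052,0,-0.089]],"rotation":[[0,0,0],[0,0,0],[0,0,0],[0,0,0],[0,0,0],[0,0,0],[0,0,0]]}'
python3 - <<'E'
from h import *
c=snap('wrist','w15'); print(redshaft(c),cl(get_obs()['tool_pos']))
for k in ('w10','w14','w15'):
    p=np.array(load(k)['pixels'])[:95,322:336].mean(1).astype(int)
    print(k,[(r,p[r].tolist()) for r in range(0,95,4)] if k=='w15' else '')
E
```

```text
time: 15.9
tool_pos: [579.7, -114.9, 139.9]
tcp_rot: [3.141, 0.0, 1.521]
contact_force: [0.7, -0.1, 0.3]
grip_width: 0.6
finger_force: 0.0
time: 16.9
tool_pos: [577.8, -165.8, 141.0]
tcp_rot: [3.138, -0.002, 1.521]
contact_force: [1.1, 7.8, 1.6]
grip_width: 0.6
finger_force: 3.9
time: 17.77
tool_pos: [578.8, -115.0, 227.8]
tcp_rot: [-3.141, 0.001, 1.52]
contact_force: [-0.2, -0.5, -1.6]
grip_width: 0.3
finger_force: 0.0
([([597, 0, 29, 6, 121], [89.4, -237.7], [84.8, -238.6]), ([320, 38, 17, 10, 154], [59.8, -0.2], [51.8, -0.2]), ([638, 60, 2, 14, 24], [42.3, -271.8], [30.7, -274.4])], array([46.51715579,  0.57502138, 88.        ])) [-68.29831515   0.39088043 227.05337016]
w10 
w14 
w15 [(0, [69, 21, 14]), (4, [42, 26, 22]), (8, [36, 28, 24]), (12, [36, 27, 23]), (16, [34, 24, 20]), (20, [50, 43, 40]), (24, [118, 117, 110]), (28, [147, 146, 139]), (32, [154, 153, 146]), (36, [168, 158, 151]), (40, [207, 47, 43]), (44, [211, 48, 44]), (48, [114, 48, 68]), (52, [54, 85, 143]), (56, [60, 100, 168]), (60, [63, 106, 177]), (64, [61, 102, 171]), (68, [61, 102, 171]), (72, [61, 104, 174]), (76, [56, 92, 153]), (80, [47, 68, 113]), (84, [45, 62, 102]), (88, [47, 69, 113]), (92, [47, 68, 112])]
```

```bash
python3 - <<'E'
from h import *
np.set_printoptions(precision=1,suppress=True)
for k,r in (('w10',73),('w14',28.5),('w15',2.5)): print(k,cl(atz(load(k),329,r,83)),cl(atz(load(k),329,r,83))[0]-0)
for k,(r0,r1) in (('w10',(85.5,101)),('w14',(45,60.5)),('w15',(22,38))): print(k,'steel',cl(atz(load(k),329,r0,64))[0],cl(atz(load(k),329,r1,64))[0])
snap('top','t15'); snap('side','s15')
def lid(k):
    im=np.array(load(k)['pixels'])[165:225,262:302]; h=cv2.cvtColor(im,cv2.COLOR_RGB2HSV)
    m=((h[...,0]>10)&(h[...,0]<25)&(h[...,1]>90)&(h[...,2]>120)).astype(np.uint8)
    n,l,st,ce=cv2.connectedComponentsWithStats(m); i=1+np.argmax(st[1:,4]); return ce[i]+[262,165],st[i]
for k in('top0','t10','t15'): c,s=lid(k); print(k,c,s,cl(atz(load(k),*c,108)))
a,b=[cv2.cvtColor(np.array(load(k)['pixels'])[178:204,266:292],cv2.COLOR_RGB2GRAY).astype(np.float32) for k in('t10','t15')]
print(cv2.phaseCorrelate(a,b,cv2.createHanningWindow((26,26),cv2.CV_32F)))
E
```

```text
w10 [28.2 -0.3 83. ] 28.243488494916164
w14 [63. -1. 83.] 63.038615241715576
w15 [82.5 -1.  83. ] 82.50549191843469
w10 steel 19.76218203534549 6.419016663999514
w14 steel 54.09156300241881 41.48451075547324
w15 steel 72.82837894448588 60.18744178635127
top0 [281.8 180. ] [   0    0   40   37 1147] [109. -25. 108.]
t10 [281.9 179.5] [   0    0   40   37 1102] [109.  -26.5 108. ]
t15 [280.9 179.6] [   0    0   40   37 1088] [111.4 -26.1 108. ]
((-0.2686137500543655, 0.9572936701421604), 0.7788528185976549)
```

```bash
python3 -m pendant '{"dp":[[0,0,0.045],[0,0,0.089],[0,0,0.089],[0,0,0.089]],"rotation":[[0,0,0],[0,0,0],[0,0,0],[0,0,0]]}'
python3 -m pendant '{"dp":[[-0.015,0,0],[-0.02,0,0],[-0.02,0,0],[-0.02,0,0]],"rotation":[[0,0,0],[0,0,0],[0,0,0],[0,0,0]]}'
python3 -m pendant '{"dp":[[-0.005,0,0],[-0.01,0,0],[-0.01,0,0],[-0.01,0,0]],"rotation":[[0,0,0],[0,0,0],[0,0,0],[0,0,0]]}'
python3 -m pendant '{"dp":[[-0.004,0,0],[-0.008,0,0],[-0.008,0,0],[-0.008,0,0]],"rotation":[[0,0,0],[0,0,0],[0,0,0],[0,0,0]]}'
```

```text
time: 18.42
tool_pos: [579.9, -114.8, 140.2]
tcp_rot: [3.14, 0.0, 1.521]
contact_force: [-0.6, 0.3, -0.1]
grip_width: 0.5
finger_force: 0.0
time: 18.92
tool_pos: [579.3, -134.6, 141.0]
tcp_rot: [3.138, -0.0, 1.52]
contact_force: [1.4, 6.3, 4.8]
grip_width: 0.3
finger_force: 2.7
time: 19.42
tool_pos: [578.7, -144.5, 141.0]
tcp_rot: [3.138, -0.0, 1.52]
contact_force: [0.1, 5.2, 4.8]
grip_width: 0.3
finger_force: 2.8
time: 19.92
tool_pos: [578.3, -151.6, 141.2]
tcp_rot: [3.138, -0.002, 1.521]
contact_force: [0.7, 9.0, 6.3]
grip_width: 0.3
finger_force: 4.5
```

```bash
python3 -m pendant '{"dp":[[-0.003,0,0],[-0.005,0,0],[-0.005,0,0],[-0.005,0,0]],"rotation":[[0,0,0],[0,0,0],[0,0,0],[0,0,0]]}'
python3 -m pendant '{"dp":[[-0.002,0,0],[-0.004,0,0],[-0.004,0,0],[-0.004,0,0]],"rotation":[[0,0,0],[0,0,0],[0,0,0],[0,0,0]]}'
python3 - <<'E'
from h import *
print(cl(get_obs()['tool_pos'])); snap('top','t16'); snap('side','s16')
a,b=[cv2.cvtColor(np.array(load(k)['pixels'])[178:204,266:292],cv2.COLOR_RGB2GRAY).astype(np.float32) for k in('t15','t16')]
print(cv2.phaseCorrelate(a,b,cv2.createHanningWindow((26,26),cv2.CV_32F)))
E
```

```text
time: 20.42
tool_pos: [578.1, -156.1, 141.2]
tcp_rot: [3.138, -0.002, 1.521]
contact_force: [0.7, 10.8, 8.3]
grip_width: 0.6
finger_force: 5.5
time: 20.92
tool_pos: [577.9, -159.9, 141.1]
tcp_rot: [3.138, -0.003, 1.521]
contact_force: [1.2, 11.4, 5.6]
grip_width: 0.4
finger_force: 5.9
[-113.34384376   -1.17467486  141.06252714]
((0.174577103959356, 0.8508320998679277), 0.9949036514481072)
```

```bash
python3 - <<'E'
from h import *
snap('wrist','w17')
def cr(k,x,y,w,h,W,H): return cv2.resize(load(k)['pixels'][y:y+h,x:x+w,::-1],(W,H),interpolation=cv2.INTER_CUBIC)
t=np.hstack([cr('side0',272,186,66,84,267,340),cr('s15',272,186,66,84,267,340),cr('s16',272,186,66,84,266,340)])
b=np.hstack([cr('t16',248,168,100,50,520,260),cr('w17',250,0,160,148,280,260)])
cv2.imwrite('pics/fin.png',np.vstack([t,b]))
E
```

```text
(no output)
```

View pics/fin.png

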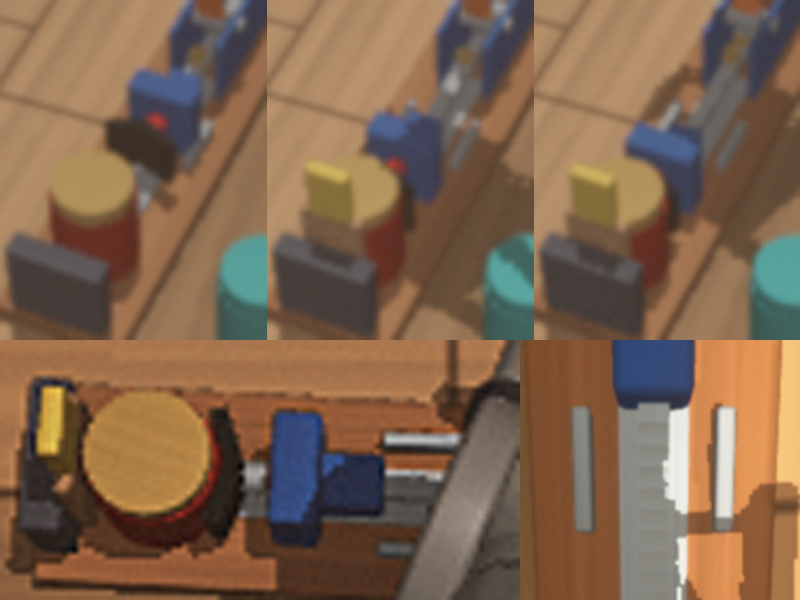

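```bash
python3 -c "
from plant import workorder,get_obs
o=get_obs();print(o['time'],o['contact_force']);print(workorder.close_job())"
```

```text
21.075 [ 1.4113016  10.36513548  6.70611204]
the job is handed in; nothing more can be done
None
```

I handed the job in at 21 s of the 58 allowed, with no verdict shown. The blade stands between the jar and the fixed jaw. No red shows on the plunger shaft, which I put at about 9–13 mm pressed in, from the top view and the trigger force. The closed fingers hold the trigger drawn at about 0.44 rad with 10 N.

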